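Lock the drying rack and hang up the rinsed bottles

TASK

Lock the drying rack first: take the locating pin from its stand, put it through the slot in the lock housing and feel along with its tip for the hidden hole until it drops in, collar down on the cover. Only then hang every bottle from the draining mat upside down on a peg of its own, neck over the peg and fully down, and leave the other things on the bench where they are.

Things in the scene. Friction and masses are not known exactly. Their poses are not given: they have to be found in the camera images.
- rack: fixed grey drying rack, base plate 120 (x) x 356 (y) x 12 mm with a 22 mm high rim, three upright steel pegs in a row along its y axis, 96 mm apart, and an aluminium lock housing 116 x 70 mm, 70 mm tall, at its +y end. Origin: centre of the underside, on the table; z up.
- slot (a point): centre of the slot in the lock housing's cover plate, at the cover's top surface, 70 mm above the table; axes as the rack's. The slot is 45 mm long (rack x) and 16 mm wide (rack y), hidden by a soft split rubber lip without resistance. 14 mm below the cover's top lies a flat latch bar with one round 16 mm hole, 46 mm deep, on the slot's centre line, unseen, from 14 mm before to 14 mm beyond this point.
- pin: locating pin, 100 g, upright in its stand. Shank 12 mm thick, 55 mm long (last 8 mm taper to 7 mm), collar 34 mm across, 6 mm thick, then a round black knob 28 mm across to 44 mm above the collar's underside (full width from 12 mm). Origin: on the axis at the collar's underside; z axis up. With its tip on the latch bar the collar stands 41 mm above the cover; in the hole it comes down onto the cover.
- pin_stand: fixed grey block 56 x 56 x 60 mm with an upright 16 mm hole, 58 mm deep, in which the pin stands with its collar on the block's top. Origin: centre of the underside.
- drain_mat: fixed black rubber mat 190 x 372 x 3 mm on which the bottles lie. Origin: centre of the underside.
- timer: white and black round bench timer, 64 mm across, 49 mm tall; a bystander. Origin: centre of its underside.
- can: black-capped white can, 38 mm across, 54 mm tall; a bystander. Origin: centre of its underside.
- carton: small grey-white carton 50 x 62 x 22 mm; a bystander. Origin: centre of its underside.
- peg1_foot (a point): foot of the first peg (peg 1 is next to the lock, peg 3 at the rack's -y end): centre of the round flange (40 mm across) on which a hung bottle's rim rests, 22 mm above the table. The peg rises 86 mm above this point; 18 mm thick for the lowest 36 mm, then tapering to 12 mm, with a pointed end.
- peg2_foot (a point): foot of the middle peg (peg 1 is next to the lock, peg 3 at the rack's -y end): centre of the round flange (40 mm across) on which a hung bottle's rim rests, 22 mm above the table. The peg rises 86 mm above this point; 18 mm thick for the lowest 36 mm, then tapering to 12 mm, with a pointed end.
- peg3_foot (a point): foot of the third peg (peg 1 is next to the lock, peg 3 at the rack's -y end): centre of the round flange (40 mm across) on which a hung bottle's rim rests, 22 mm above the table. The peg rises 86 mm above this point; 18 mm thick for the lowest 36 mm, then tapering to 12 mm, with a pointed end.
- bottle_a: white plastic bottle, 120 g, lying on a flat side on the mat; absent in some starts (None). Square hollow body 48 x 48 x 90 mm, then a round open neck. Origin: on the long axis at the middle of the square body; x axis runs along the bottle towards the mouth. Closed bottom at x = -45 mm, shoulder at +45 mm, mouth rim at +85 mm; flat sides 24 mm from the axis.
- bottle_a_mouth (a point): centre of that bottle's mouth, in the plane of the rim; axes as the bottle's. The neck is 40 mm long, 30 mm across outside (34 mm at the rim), its bore 22 mm
- bottle_b: white plastic bottle, 120 g, lying on a flat side on the mat; absent in some starts (None). Square hollow body 48 x 48 x 90 mm, then a round open neck. Origin: on the long axis at the middle of the square body; x axis runs along the bottle towards the mouth. Closed bottom at x = -45 mm, shoulder at +45 mm, mouth rim at +85 mm; flat sides 24 mm from the axis.
- bottle_b_mouth (a point): centre of that bottle's mouth, in the plane of the rim; axes as the bottle's. The neck is 40 mm long, 30 mm across outside (34 mm at the rim), its bore 22 mm
- bottle_c: white plastic bottle, 120 g, lying on a flat side on the mat; absent in some starts (None). Square hollow body 48 x 48 x 90 mm, then a round open neck. Origin: on the long axis at the middle of the square body; x axis runs along the bottle towards the mouth. Closed bottom at x = -45 mm, shoulder at +45 mm, mouth rim at +85 mm; flat sides 24 mm from the axis.
- bottle_c_mouth (a point): centre of that bottle's mouth, in the plane of the rim; axes as the bottle's. The neck is 40 mm long, 30 mm across outside (34 mm at the rim), its bore 22 mm
Things that resemble listed ones, but are neither listed nor needed, are in the scene too. What is shaped like the bottle_c but yellow is not meant.

How it is judged:
By the outcome, as a careful person would: the job done as asked, in the order asked, and still so for the second after the job is handed in, with the robot touching nothing.
Of bottle_a, bottle_b, bottle_c only 2 to 3 are there at a start; the rules pass over those that are not, and their reading is None.
At some moment in a run one of bottle_a, bottle_b, bottle_c may be knocked a few centimetres aside while the robot is not near it.
It also fails if it takes over 210 s, if anything falls off the work surface, if the arm or the gripper's body presses on something with over 40 N, if the wrist force passes 120 N, or if a joint passes its speed limit or range.

ROBOT

A 7-joint arm with a two-finger parallel gripper is mounted at the origin on a cart in front of the work surface, level with it; the furniture and walls round the work are solid. World frame = base frame: x ahead of the robot, y to its left, z up, the work surface at z = 0. Lengths are in m, angles in rad, forces in N, time in s.
With the tool pointing down it reaches from about 0.425 to 0.875 m from the base axis. Payload 8.4 kg.
Tool frame: the origin (TCP) lies on the centre line of the jaws, within the pads' length; the fingertips stand 8 mm ahead of it and the grasp point (between the pads) lies 11 mm behind it (r.nose_length is the distance from the TCP to the fingertips, in m); z points along the fingers, y is the direction in which the jaws open and shut (so a half turn about z gives the same grasp; the last joint's range is limited). The gripper opens to 87 mm and grips with 3 to 60 N. Pads are 19 mm wide; open, the fingers measure 117 mm over their backs; the gripper's body (75 mm by 190 mm) begins 51 mm behind the grasp point.
Start: joints at [-1.357, 0.333, 0.04, 1.465, -0.013, 1.343, -0.059], TCP at [0.2, 0.618, 0.231] pointing down, gripper open.
Joint ranges: [-2.58, 2.58], [-0.38, 2.09], [-1.3, 1.39], [0.25, 2.4], [-1.5, 4.64], [0.08, 2.09], [-2.65, 2.65]. Speed limits (rad/s): [2.22, 2.22, 2.79, 2.79, 3.14, 3.14, 3.14].

INTERFACE

Orientations are given as a unit quaternion [x, y, z, w].
In Python, from workcell import r gives the robot as it stands. The module is installed in compiled form; this text tells all that it offers. Calls block until the motion is done:
- r.movep(position, orientation): joint-space move of the TCP to a pose.
- r.line_to(position, attitude=None, vel=0.15, until_force=None): straight line of the TCP; attitude=None keeps the orientation; vel is the mean speed in m/s. With until_force (N) it stops when the force on the tool has changed by that much, and returns True; else False.
- r.move_j(angles): joint-space move.
- r.release() and r.close(squeeze=None): open the fingers fully, or close them until they stop; squeeze is the grip in N (None keeps the last).
- r.sleep(seconds).
- r.ik(position, orientation): joint angles nearest the present ones, or None.
- r.grab_frame(name): name is "scene" or "top" or "wrist"; returns a dict with "img" (384x512x3 uint8, blue, green, red), "intrinsics" (3x3 intrinsics, pixels), "R" (3x3) and "t" (3): a world point X has camera coordinates R X + t. Camera axes: x right, y down, z forward; pixel columns grow to the right and rows downward; lengths in m; the calibration is good to about 2 mm. A picture is of the moment at which its call begins. There is no depth.
A pose or a line that the arm cannot do raises r.Unreachable and nothing moves.
- r.sign_off(): hands the job in, once; it reports no verdict.
Trained networks look in a picture, given as the dict that the camera call returned (one of the last four; its "shot" number tells which), for a name from the list of things; names that differ only in an ending like _2 or _b are one class to them, and where a whole thing is asked for, a point or a joint stands for the part that bears it (a point fixed in the world has none). Each returns a list of dicts, best first, with "confidence" (0 to 1); they miss things now and then, are a little off and sometimes report something else, mostly with a low value. They report only what shows in the picture. A call takes as long as a camera call. They do not tell look-alikes from the thing itself.
- r.silhouettes(picture, query): "pixels" (384x512 bool, what is visible of it) and "uv" ([column, row] in pixels, amid what is visible of it).
Readings, each from a call of its own:
- r.get_clock(): time.
- r.get_joints(): joint angles.
- r.get_joint_vel(): joint speeds.
- r.get_joint_torque(): joint torques, N m.
- r.get_tool_pos(): TCP position.
- r.get_ee_rot(): TCP orientation.
- r.get_ft_force(): force on the tool from outside, world axes, zero at the start.
- r.get_wrist_torque(): the same for the moment, N m.
- r.get_grip_width(): finger opening in m.
Only numpy, scipy, OpenCV 4.12 (cv2) and the standard library are available. Lean on these libraries where they do the work, as an engineer would, in place of code of your own. Each camera call takes 0.05 s, during which the arm holds its last target.

## Working session

There is one attempt and no reset: what is moved stays moved. The work goes in short steps, each a Python script; the robot and the scene stay as the last script left them, time stands still between calls to the robot, and variables do not carry over. Pictures are saved under pics/ and viewed, and the job is handed in when it is done.

```bash
mkdir -p pics; ls; python3 - <<'E'
from workcell import r
import cv2
print(r.get_clock(), r.get_tool_pos(), r.get_ee_rot(), r.get_grip_width(), r.nose_length)
for n in ["scene","top","wrist"]:
    f=r.grab_frame(n); cv2.imwrite(f"pics/{n}0.png",f["img"]); print(n,f["intrinsics"].tolist(),f["R"].round(3).tolist(),f["t"].round(3).tolist(),f["shot"])
E
```

```text
pics
0.0 [0.19992997 0.61797748 0.22967786] [ 1.55803756e-01  9.87787688e-01 -8.16129726e-04 -7.68355896e-05] 0.08718481149859778 0.008
scene [[401.9136421875043, 0.0, 256.7265364681436], [0.0, 401.9136421875043, 197.4377311308666], [0.0, 0.0, 1.0]] [[0.618, -0.786, 0.016], [-0.546, -0.445, -0.71], [0.565, 0.43, -0.704]] [-0.342, 0.372, 1.168] 1
top [[381.3245236780335, 0.0, 258.4150020634424], [0.0, 381.3245236780335, 186.61738081067463], [0.0, 0.0, 1.0]] [[0.021, -1.0, 0.008], [-0.981, -0.023, -0.195], [0.195, -0.004, -0.981]] [-0.015, 0.541, 1.316] 2
wrist [[269.948759546933, 0.0, 249.17602270897302], [0.0, 269.948759546933, 191.77966568420277], [0.0, 0.0, 1.0]] [[0.308, 0.951, -0.001], [0.918, -0.297, 0.264], [0.25, -0.083, -0.965]] [-0.65, -0.032, 0.39] 3
```

View pics/scene0.png

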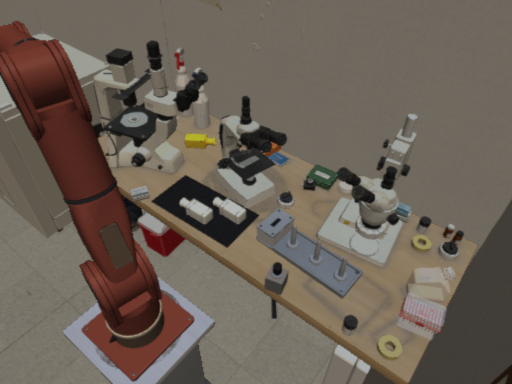

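View pics/top0.png

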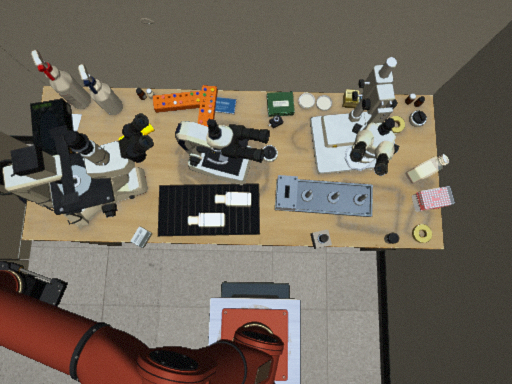

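View pics/wrist0.png

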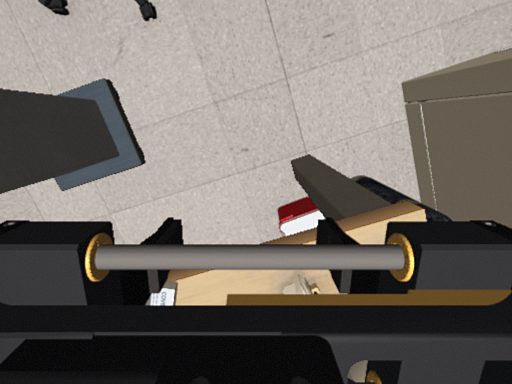

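```bash
cat > h.py <<'E'
from workcell import r
import numpy as np, cv2
from scipy.spatial.transform import Rotation as Ro
def proj(f,X):
    c=np.asarray(X,float)@f["R"].T+f["t"]; p=c@f["intrinsics"].T; return p[...,:2]/p[...,2:]
def back(f,uv,z):
    d=f["R"].T@np.linalg.inv(f["intrinsics"])@np.array([uv[0],uv[1],1.]); o=-f["R"].T@f["t"]
    return o+d*(z-o[2])/d[2]
def down(yaw): # tool z down; jaw (tool y) axis at angle yaw from world x
    y=np.array([np.cos(yaw),np.sin(yaw),0]); z=np.array([0,0,-1.]); x=np.cross(y,z)
    return Ro.from_matrix(np.c_[x,y,z]).as_quat()
def crop(f,u0,v0,u1,v1,name,k=4):
    cv2.imwrite(f"pics/{name}.png",cv2.resize(f["img"][v0:v1,u0:u1],None,fx=k,fy=k,interpolation=cv2.INTER_CUBIC))
E
python3 - <<'E'
from h import *
for n in ["top","scene"]:
    f=r.grab_frame(n)
    for q in ["rack","pin","pin_stand","drain_mat","bottle_a","timer","can","carton"]:
        for d in r.silhouettes(f,q)[:4]:
            p=d["pixels"]; ys,xs=np.nonzero(p); print(n,q,round(d["confidence"],2),np.round(d["uv"]),xs.min(),xs.max(),ys.min(),ys.max(),back(f,d["uv"],0.0).round(3))
    if n=="top": crop(f,150,170,270,245,"tm",6); crop(f,265,165,385,255,"tr",6)
    else: crop(f,150,170,260,250,"sm",6); crop(f,240,200,370,310,"sr",6)
E
```

```text
top rack 0.62 [320. 197.] 275 372 176 216 [ 0.516 -0.235  0.   ]
top pin 0.59 [322. 239.] 318 327 235 243 [ 0.364 -0.238  0.   ]
top pin_stand 0.7 [318. 243.] 312 330 231 247 [ 0.349 -0.224  0.   ]
top drain_mat 0.9 [204. 209.] 158 259 183 235 [0.461 0.196 0.   ]
top bottle_a 0.64 [208. 218.] 188 225 214 226 [0.428 0.177 0.   ]
top bottle_a 0.62 [149. 132.] 120 153 124 138 [0.757 0.42  0.   ]
top bottle_a 0.58 [236. 198.] 215 251 192 207 [0.506 0.077 0.   ]
top timer 0.77 [270. 152.] 263 278 144 162 [ 0.687 -0.045  0.   ]
top can 0.43 [390. 236.] 384 399 233 243 [ 0.377 -0.487  0.   ]
top can 0.43 [322. 196.] 274 373 174 217 [ 0.523 -0.242  0.   ]
top carton 0.52 [143. 238.] 131 151 227 247 [0.351 0.412 0.   ]
scene rack 0.7 [305. 251.] 256 362 208 297 [ 0.529 -0.227  0.   ]
scene pin 0.5 [276. 272.] 272 281 263 277 [ 0.398 -0.201  0.   ]
scene pin 0.26 [304. 253.] 256 361 209 297 [ 0.522 -0.231  0.   ]
scene pin_stand 0.7 [346. 324.] 341 356 315 335 [ 0.381 -0.471  0.   ]
scene pin_stand 0.55 [276. 282.] 264 287 265 294 [ 0.368 -0.223  0.   ]
scene pin_stand 0.51 [136. 194.] 130 148 186 201 [0.35  0.434 0.   ]
scene drain_mat 0.73 [206. 207.] 152 258 175 247 [0.472 0.178 0.   ]
scene bottle_a 0.68 [233. 209.] 214 245 199 223 [0.527 0.093 0.   ]
scene bottle_a 0.57 [199. 209.] 180 212 197 223 [0.447 0.192 0.   ]
scene bottle_a 0.56 [199. 140.] 184 214 134 148 [0.755 0.489 0.   ]
scene timer 0.68 [282. 203.] 277 293 192 208 [ 0.671 -0.032  0.   ]
scene timer 0.64 [306. 253.] 256 363 209 298 [ 0.525 -0.234  0.   ]
scene timer 0.25 [196. 208.] 180 212 199 224 [0.442 0.203 0.   ]
scene can 0.55 [349. 324.] 342 357 315 335 [ 0.388 -0.476  0.   ]
scene carton 0.54 [136. 195.] 130 148 186 201 [0.35  0.431 0.   ]
scene carton 0.54 [306. 253.] 257 361 209 298 [ 0.525 -0.235  0.   ]
```

View pics/tm.png

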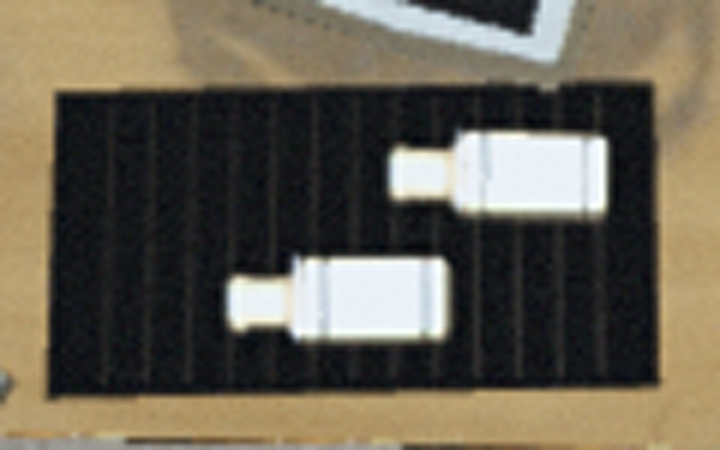

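View pics/tr.png

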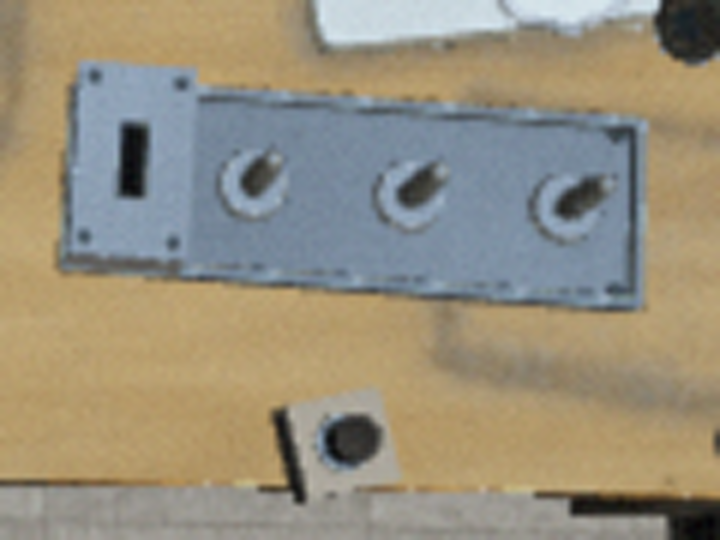

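View pics/sr.png

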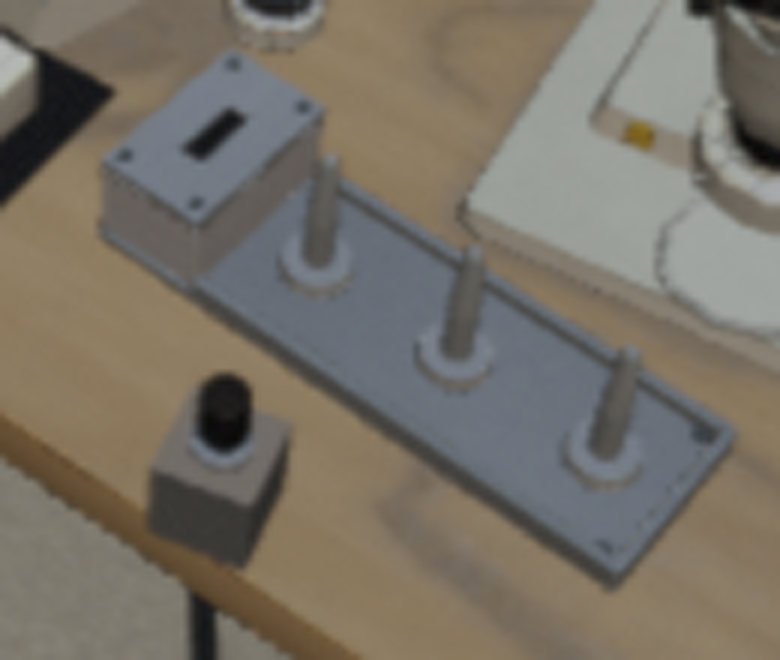

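View pics/sm.png

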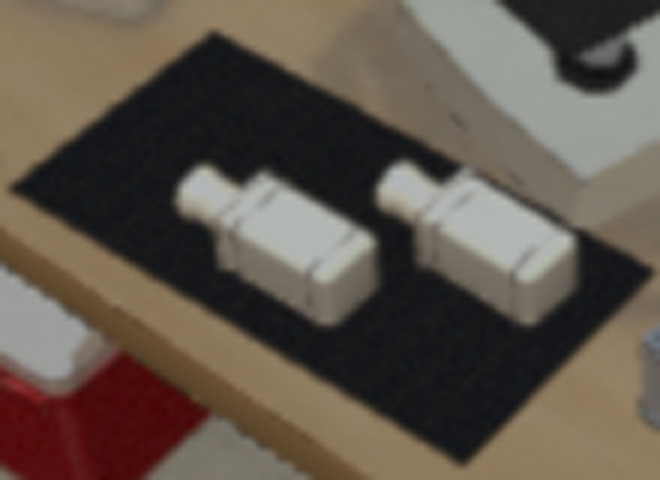

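```bash
python3 - <<'E'
from h import *
f=r.grab_frame("top"); crop(f,170,100,290,190,"tmic",6)
f=r.grab_frame("scene"); crop(f,190,85,300,215,"smic",5)
E
```

```text
(no output)
```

View pics/tmic.png

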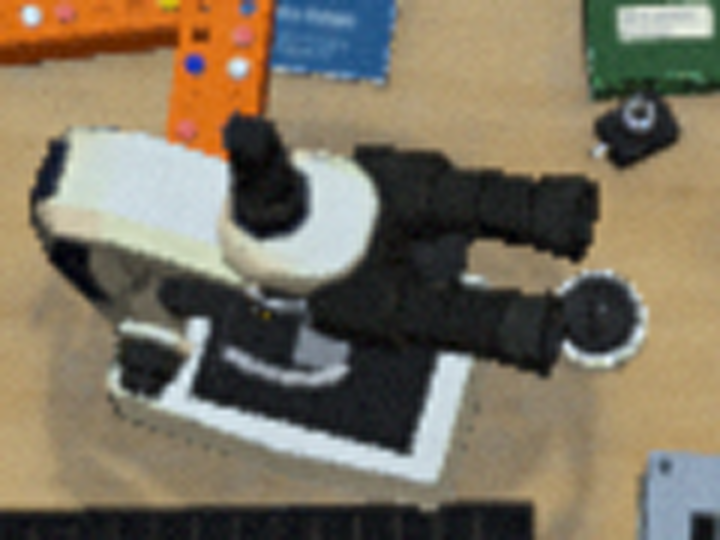

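View pics/smic.png

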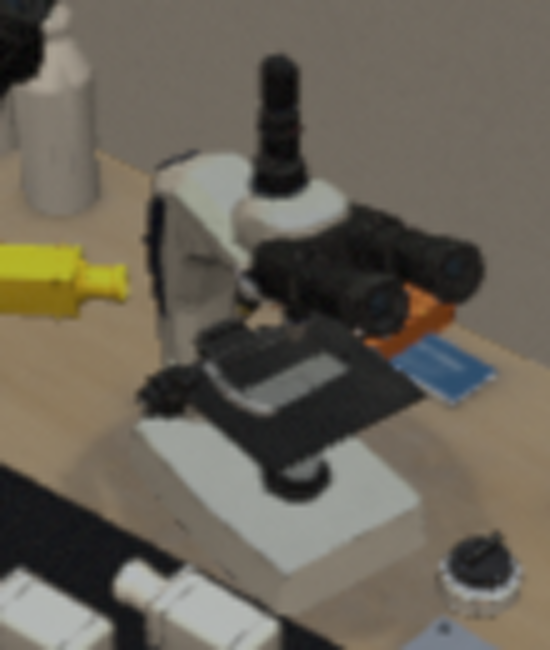

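```bash
cat >> h.py <<'E'
def tri(obs):
    from scipy.optimize import least_squares
    fn=lambda X: np.concatenate([proj(f,X)-uv for f,uv in obs])
    s=least_squares(fn,[.5,0,.1]); return s.x, np.sqrt((s.fun**2).mean())
E
cat > fit0.py <<'E'
from h import *
from scipy.optimize import least_squares
T=r.grab_frame("top"); S=r.grab_frame("scene")
for n,a,b in [("eye",(260.8,156.7),(266,146)),("basecorner",(241.7,180),(249,199)),("stage",(238.7,175.3),(243,177))]:
    print(n,tri([(T,np.array(a)),(S,np.array(b))]))
tt=lambda l:np.array(l)/6+[265,165]; ss=lambda l:np.array(l)/6+[240,200]
Tf=tt([(253,185),(408,195),(568,208),(133,160),(277,157),(442,172),(608,182)])
Sf=ss([(316,265),(455,355),(602,455),(214,133),(331,160),(474,250),(629,350)])
def pts(p):
    x,y,th,s=p; R=np.array([[np.cos(th),-np.sin(th)],[np.sin(th),np.cos(th)]])
    L=[(0,96e-3,.022),(0,0,.022),(0,-96e-3,.022),(0,s,.070),(0,96e-3,.106),(0,0,.106),(0,-96e-3,.106)]
    return np.array([[*(R@l[:2]+[x,y]),l[2]] for l in L])
q=least_squares(lambda p:np.concatenate([(proj(T,pts(p))-Tf).ravel(),(proj(S,pts(p))-Sf).ravel()]),[.52,-.24,0,.17],loss="soft_l1")
print(q.x.round(4)); print((proj(T,pts(q.x))-Tf).round(1).tolist()); print((proj(S,pts(q.x))-Sf).round(1).tolist()); print(pts(q.x).round(4))
# pin knob top
print("knob",tri([(T,tt((352,438))),(S,ss((225,392)))]))
for z in (.06+.03,.104): print(back(T,tt((352,438)),z))
# bottles top-face corners in top crop tm (x/6+150,y/6+170)
tb=lambda l:np.array(l)/6+[150,170]
for n,c in [("B",[(458,131),(605,134),(606,217),(457,213)]),("A",[(296,257),(446,258),(448,341),(295,340)])]:
    P=np.array([back(T,u,.051) for u in tb(c)]); print(n,P.mean(0).round(4), np.linalg.norm(P[0]-P[1]),np.linalg.norm(P[1]-P[2]), [np.degrees(np.arctan2(*(P[i]-P[j])[:2][::-1])) for i,j in((0,1),(3,2))])
E
python3 fit0.py
```

```text
eye (array([ 0.58067547, -0.00768853,  0.31119872]), np.float64(0.28991704063331386))
basecorner (array([0.56961248, 0.05552685, 0.04163581]), np.float64(0.8324059331550916))
stage (array([0.5566794 , 0.06503539, 0.15561631]), np.float64(0.2793038156808085))
[ 0.5124 -0.2789 -0.0546  0.1741]
[[0.3, -0.2], [0.6, 0.2], [0.2, -0.0], [0.1, -0.0], [-0.4, 0.3], [-0.1, -0.1], [0.1, 0.4]]
[[0.0, -1.1], [-0.0, -0.8], [0.2, -1.0], [-0.0, -0.1], [-0.4, 0.1], [0.0, 0.6], [0.2, 0.6]]
[[ 0.5176 -0.1831  0.022 ]
 [ 0.5124 -0.2789  0.022 ]
 [ 0.5071 -0.3748  0.022 ]
 [ 0.5219 -0.1051  0.07  ]
 [ 0.5176 -0.1831  0.106 ]
 [ 0.5124 -0.2789  0.106 ]
 [ 0.5071 -0.3748  0.106 ]]
knob (array([ 0.36051319, -0.22727891,  0.10291459]), np.float64(0.25414020169061496))
[ 0.36044009 -0.22864939  0.09      ]
[ 0.3595168 -0.2261715  0.104    ]
B [0.495  0.0671 0.051 ] 0.08782540330754333 0.05005892321613221 [np.float64(90.1199883149727), np.float64(89.73895150822747)]
A [0.4182 0.159  0.051 ] 0.08853803722735677 0.04901309405452893 [np.float64(90.8980952867838), np.float64(90.8911804916485)]
```

```bash
cat >> h.py <<'E'
def tool(z,y):
    z=np.array(z,float)/np.linalg.norm(z); y=np.array(y,float); y-=z*(y@z); y/=np.linalg.norm(y)
    return Ro.from_matrix(np.c_[np.cross(y,z),y,z]).as_quat()
th=-0.0546
E
python3 - <<'E'
from h import *
def t(n,p,q):
    j=r.ik(p,q); print(n,None if j is None else np.round(j,2))
for yaw in (0,np.pi,-.5,2.64,.5,np.pi/2,-np.pi/2):
    q=down(yaw); print(yaw)
    t("pin",[.360,-.2275,.077],q); t("pinup",[.360,-.2275,.16],q); t("slot",[.522,-.105,.128],q); t("slotup",[.522,-.105,.2],q)
for al in (30,45,60):
  a=np.radians(al)
  for s in (1,-1):
    for n,b in (("B",[.495,.067]),("A",[.418,.159])):
        z=[0,np.sin(a),-np.cos(a)]; q=tool(z,[s,0,0])
        g=np.array([b[0],b[1]-.025,.028]); tcp=g+.011*np.array(z); t(f"pick{n}{al}{s}",tcp,q); t("  up",tcp+[0,0,.1],q)
    for k,pg in ((2,[.5124,-.2789]),(3,[.5071,-.3748])):
      for hy in (0,-30,-60,-90):
        h=np.radians(hy); hv=np.array([np.cos(h),np.sin(h),0])
        z=np.cos(a)*hv+[0,0,-np.sin(a)]
        # tool y at pick s*X with m=+Y (h0=-Y): h0 x ... rotate by yaw taking -Y to hv
        y=Ro.from_euler('z',h+np.pi/2).apply([s,0,0])
        q=tool(z,y)
        for nm,gz in (("dn",.132),("up",.24)): t(f"hang{k} al{al} s{s} hy{hy}{nm}",np.array([*pg,gz])+.011*z,q)
E
```

```text
0
pin [-0.52 -0.01  1.    2.2   0.01  0.95  0.47]
pinup [-0.57 -0.22  0.94  2.11  0.19  1.17  0.29]
slot [-0.76  0.27  1.02  1.92 -0.26  1.1   0.36]
slotup [-0.85  0.17  1.08  1.83 -0.16  1.23  0.28]
3.141592653589793
pin None
pinup [ 1.23 -0.05 -0.74  2.04 -0.04  1.14 -2.63]
slot [-0.96  0.46  1.34  1.92 -0.49  1.16 -2.57]
slotup None
-0.5
pin [-0.52 -0.01  1.    2.2   0.01  0.95 -0.03]
pinup [-0.57 -0.22  0.94  2.11  0.19  1.17 -0.21]
slot [-0.76  0.27  1.01  1.91 -0.25  1.1  -0.15]
slotup [-0.84  0.17  1.07  1.83 -0.16  1.23 -0.22]
2.64
pin None
pinup None
slot [ 1.04  0.37 -1.09  1.84  0.35  1.15  2.47]
slotup [ 1.07  0.27 -1.1   1.75  0.25  1.27  2.55]
0.5
pin [-0.9  -0.09  1.37  2.2   0.1   0.96  0.9 ]
pinup [-0.57 -0.22  0.94  2.11  0.19  1.17  0.79]
slot [-0.77  0.27  1.02  1.92 -0.26  1.1   0.86]
slotup [-0.86  0.17  1.09  1.83 -0.16  1.23  0.78]
1.5707963267948966
pin [ 0.61  0.04 -0.15  2.16  0.01  0.95  2.02]
pinup [-0.76 -0.33  1.08  2.11  0.31  1.21  1.75]
slot [-0.73  0.26  0.97  1.91 -0.24  1.09  1.91]
slotup [-0.83  0.16  1.05  1.83 -0.15  1.23  1.84]
-1.570796326794
[... 6054 characters left out ...]
n [-1.08  0.17  1.38  2.17  0.36  0.59 -2.62]
hang2 al60 s-1 hy-60up [ 1.17 -0.02 -0.94  1.97  0.47  0.87 -2.65]
hang2 al60 s-1 hy-90dn [ 1.13  0.52 -1.23  1.91  1.06  1.33  2.64]
hang2 al60 s-1 hy-90up None
hang3 al60 s-1 hy0dn [-0.28  0.39  1.23  2.04 -1.07  0.89 -0.02]
hang3 al60 s-1 hy0up [-0.2   0.06  1.01  1.93 -0.55  0.88 -0.48]
hang3 al60 s-1 hy-30dn [-0.4   0.13  1.06  2.14 -0.39  0.44 -1.16]
hang3 al60 s-1 hy-30up [-0.04 -0.07  0.6   2.01  0.02  0.67 -1.53]
hang3 al60 s-1 hy-60dn [-0.72  0.3   1.27  2.1  -0.03  0.5  -2.12]
hang3 al60 s-1 hy-60up [ 0.17  0.    0.23  1.95  0.43  0.8  -2.47]
hang3 al60 s-1 hy-90dn [-0.73  0.69  1.37  1.94 -0.32  0.78 -2.45]
hang3 al60 s-1 hy-90up None
```

```bash
python3 - <<'E'
from h import *
q0=r.get_ee_rot(); qa=down(-np.pi/2); qb=down(0)
def go(p,q,v=.25):
    try: r.line_to(p,q,vel=v); print("ok",p, r.get_clock()); return True
    except r.Unreachable as e: print("unreach",p,e); return False
for p,q in [([.2,.5,.33],q0),([.40,.15,.33],qb),([.41,-.12,.32],qb),([.362,-.2275,.2],qb)]:
    if not go(p,q): break
print(r.get_tool_pos(), r.get_joints())
for n in ("wrist","top"):
    f=r.grab_frame(n); cv2.imwrite(f"pics/{n}1.png",f["img"])
E
```

```text
ok [0.2, 0.5, 0.33] 2.0167
ok [0.4, 0.15, 0.33] 3.775
ok [0.41, -0.12, 0.32] 5.0083
ok [0.362, -0.2275, 0.2] 5.8333
[ 0.36280343 -0.22664686  0.20070489] [-0.67207319 -0.32262546  0.9687107   2.04802696  0.27537894  1.29025144
  0.19507431]
```

View pics/wrist1.png

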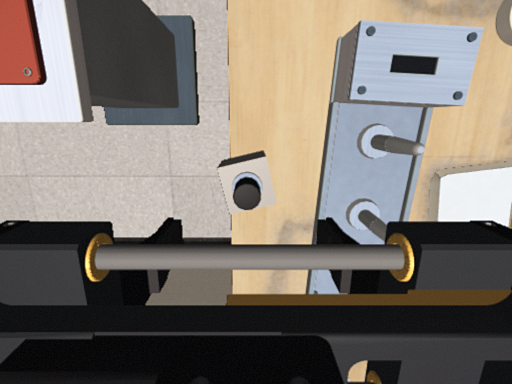

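View pics/top1.png

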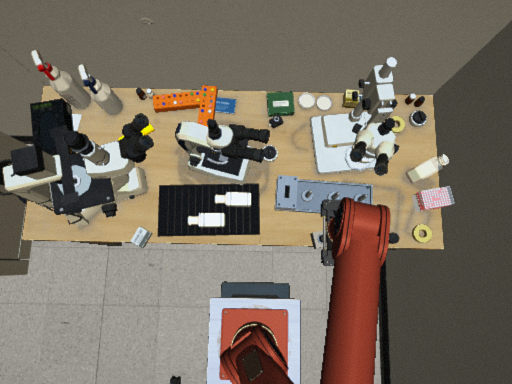

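```bash
python3 - <<'E'
from h import *
f=r.grab_frame("wrist")
for n,X,m in [("knobtop",[.3605,-.2275,.104],(246,193)),("p1",[.5176,-.1831,.022],(376,141)),("p2",[.5124,-.2789,.022],(364,215)),("slot",[.5219,-.1051,.07],(414,64)),("tip1",[.5176,-.1831,.108],(421,150))]:
    print(n,proj(f,np.array(X)).round(1),m,back(f,m,X[2]).round(4))
crop(f,210,0,500,250,"w1",2.7)
print(r.get_tool_pos(),(-f["R"].T@f["t"]).round(4))
E
```

```text
knobtop [246.1 196.7] (246, 193) [ 0.3604 -0.2238  0.104 ]
p1 [375.5 142.9] (376, 141) [ 0.5179 -0.1808  0.022 ]
p2 [362.4 216.8] (364, 215) [ 0.5142 -0.2764  0.022 ]
slot [412.3  66.1] (414, 64) [ 0.5232 -0.1032  0.07  ]
tip1 [418.2 151.4] (421, 150) [ 0.52   -0.1818  0.108 ]
[ 0.36302303 -0.22678412  0.20085925] [ 0.3631 -0.1537  0.3551]
```

View pics/w1.png

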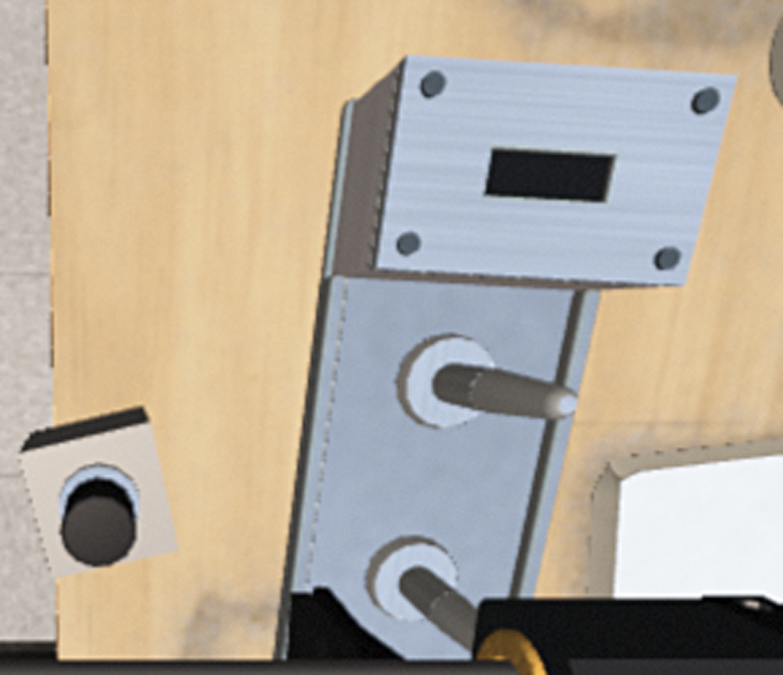

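```bash
python3 - <<'E'
from h import *
qa=down(-np.pi/2); qb=down(0)
x,y=.3605,-.226
r.line_to([x,y,.15],qa,vel=.15); r.line_to([x,y,.078],qa,vel=.08); r.sleep(.2)
f0=r.get_ft_force(); r.close(8); print(r.get_tool_pos(),r.get_grip_width(),np.round(r.get_ft_force()-f0,2))
f=r.grab_frame("wrist"); cv2.imwrite("pics/w2.png",f["img"])
r.release(); 
r.line_to([x,y,.13],qa,vel=.15); r.line_to([x,y,.131],qb,vel=.1)
r.line_to([x,y,.078],qb,vel=.08); r.sleep(.2)
f0=r.get_ft_force(); r.close(30); print(r.get_tool_pos(),r.get_grip_width(),np.round(r.get_ft_force()-f0,2),r.get_clock())
f=r.grab_frame("wrist"); cv2.imwrite("pics/w3.png",f["img"])
E
```

```text
[ 0.36051656 -0.22622684  0.07804973] 0.027055209108544625 [-0.05 -2.22  0.69]
[ 0.36048516 -0.22600324  0.07798975] 0.02697211037302652 [-1.06 -0.19  0.04] 15.425
```

View pics/w3.png

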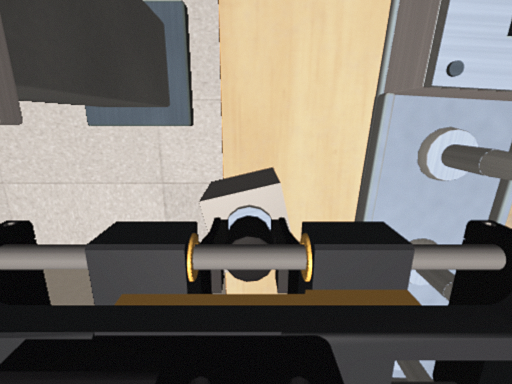

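```bash
python3 - <<'E'
from h import *
qb=down(0)
r.line_to([.3605,-.226,.205],qb,vel=.12)
r.line_to([.5219,-.1051,.205],down(th),vel=.15); r.sleep(.2)
print(r.get_grip_width(),r.get_tool_pos(),r.get_clock())
for n in ("wrist","scene","top"):
    f=r.grab_frame(n); cv2.imwrite(f"pics/{n}4.png",f["img"])
    if n=="scene": crop(f,230,150,330,260,"s4",6)
E
```

```text
0.027018851285249907 [ 0.52164648 -0.1054208   0.2051653 ] 18.375
```

View pics/s4.png

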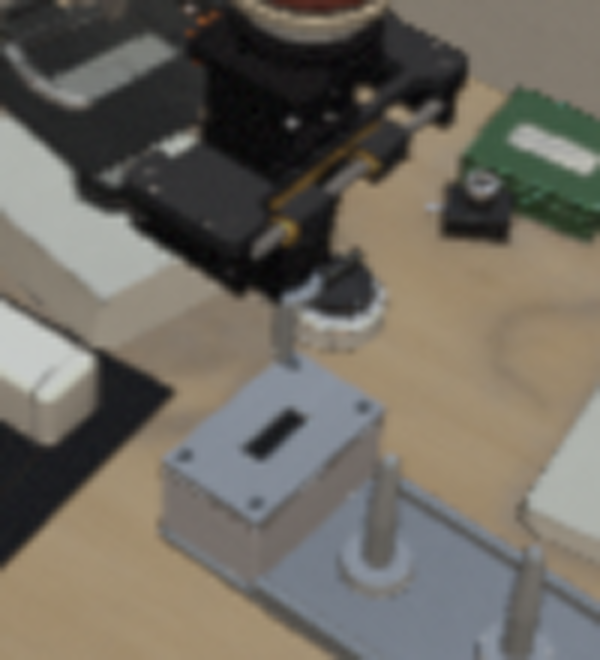

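View pics/wrist4.png

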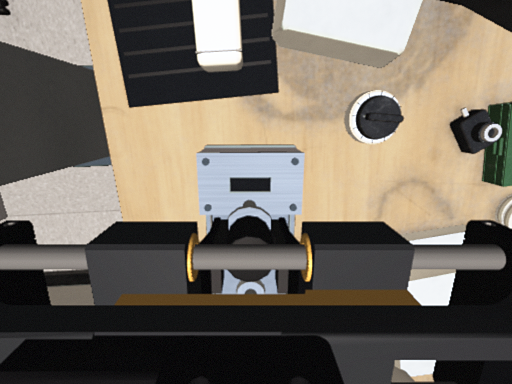

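```bash
cat > probe.py <<'E'
from h import *
q=down(th); ux=np.array([np.cos(th),np.sin(th)])
def poke(c,zmin=.089,F=6):
    r.line_to([*c,.150],q,vel=.15)
    hit=r.line_to([*c,zmin],q,vel=.06,until_force=F)
    p=r.get_tool_pos(); return hit,p
E
python3 - <<'E'
from probe import *
c=np.array([.5219,-.1051])
hit,p=poke(c); print(hit,p,r.get_ft_force().round(1),r.get_clock())
E
```

```text
True [ 0.52011196 -0.10459012  0.12122021] [-1.6  1.  -1.5] 19.6167
```

```bash
python3 - <<'E'
from probe import *
c=np.array([.5219,-.1051])
for d in (-.0025,-.004,-.0055):
    cc=c+ux*d
    r.line_to([*cc,.133],q,vel=.08)
    hit=r.line_to([*cc,.0885],q,vel=.05,until_force=8)
    p=r.get_tool_pos(); print(d,hit,p.round(4),r.get_ft_force().round(1),r.get_wrist_torque().round(2),r.get_clock())
    if p[2]<.1: break
E
```

```text
-0.0025 True [ 0.519 -0.105  0.088] [-0.5  0.6  6. ] [-0.03  0.18 -0.02] 20.8083
```

```bash
python3 - <<'E'
from probe import *
p=r.get_tool_pos(); r.release(); r.sleep(.2)
r.line_to([p[0],p[1],.2],q,vel=.15)
r.line_to([.43,-.1,.25],q,vel=.2)
f=r.grab_frame("scene"); crop(f,230,150,330,260,"s5",6); print(r.get_grip_width())
f=r.grab_frame("top"); cv2.imwrite("pics/top5.png",f["img"]); print(r.get_clock())
for d in r.silhouettes(f,"bottle_a")[:4]: print(d["confidence"],d["uv"])
E
```

```text
0.08679212848096125
23.85
0.92 [234.7, 198.6]
0.81 [206.7, 220.7]
0.52 [151.6, 129.3]
```

View pics/s5.png

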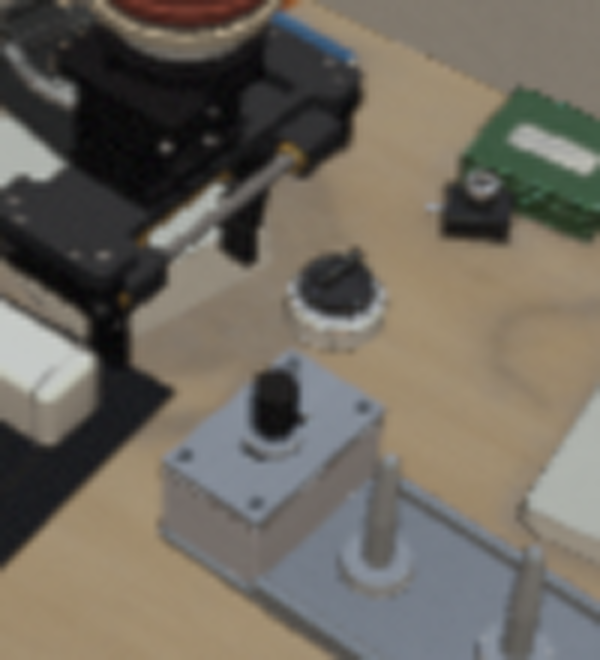

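View pics/top5.png

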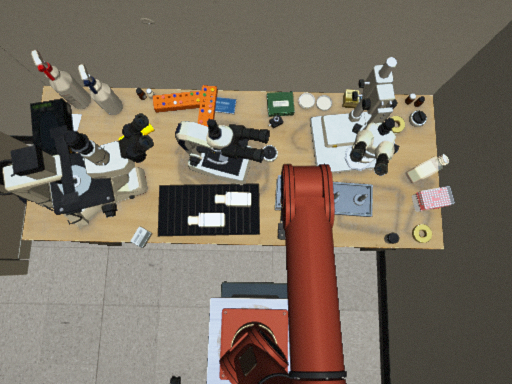

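```bash
cat > pick.py <<'E'
from h import *
al=np.radians(35); zp=np.array([0,np.sin(al),-np.cos(al)]); XB=.022; GZ=.029
def pickq(yaw): # yaw: mouth direction angle minus 90deg
    Rz=Ro.from_euler('z',yaw); z=Rz.apply(zp); return tool(z,Rz.apply([1,0,0])), z
def pick_pose(bx,by,yaw=0):
    q,z=pickq(yaw); m=np.array([-np.sin(yaw),np.cos(yaw),0])
    g=np.array([bx,by,GZ])-XB*m; return g+.011*z,q
zh=np.array([0,-np.cos(al),-np.sin(al)])
def hang_pose(px,py,rim,hyaw=0):
    Rz=Ro.from_euler('z',hyaw); z=Rz.apply(zh); q=tool(z,Rz.apply([1,0,0]))
    g=np.array([px,py,rim+.085+XB])+Rz.apply([0,GZ-.027,0]); return g+.011*z,q
E
python3 - <<'E'
from pick import *
p,q=pick_pose(.495,.0671)
for n,d in (("pick",[0,0,0]),("up",[0,0,.07]),("side",[-.09,0,.12]),("side2",[-.09,0,.2])):
    print(n,r.ik(p+d,q))
for k,pg in ((2,[.5124,-.2789]),(3,[.5071,-.3748])):
  for hy in (0,.25):
    for rim in (.022,.13):
        P,Q=hang_pose(*pg,rim,hy); print(k,hy,rim,P.round(3),r.ik(P,Q))
p2,q2=pick_pose(.418,.159)
print(r.ik(p2,q2),r.ik(p2+[0,0,.1],q2))
E
```

```text
pick [-0.50679064  0.56011119  0.87745659  2.06037879 -1.06659828  1.27144041
  0.9843353 ]
up [-0.75973146  0.62214198  1.24240393  2.03517509 -1.10232887  1.49742039
  0.97028123]
side [-0.14197481  0.03834384  0.42105506  2.16464036 -0.646076    1.21425635
  0.59713248]
side2 [-0.94626971 -0.26227191  1.10563114  2.09873604 -0.38850204  1.27424554
  0.27070292]
2 0 0.022 [ 0.512 -0.286  0.123] [-0.69715871  0.44085897  0.68719106  2.06731919  0.85582945  0.99157298
 -0.63544972]
2 0 0.13 [ 0.512 -0.286  0.231] [-0.67198371  0.22313875  0.63029018  1.9995706   0.90462177  1.21219276
 -0.49850117]
2 0.25 0.022 [ 0.514 -0.286  0.123] [-0.69532667  0.29015772  0.64984807  2.2320492   1.13415312  0.87213451
 -0.69007726]
2 0.25 0.13 [ 0.514 -0.286  0.231] [-0.67509924  0.04773519  0.58845945  2.15768209  1.09961059  1.09690984
 -0.46130597]
3 0 0.022 [ 0.507 -0.382  0.123] [-0.62276377  0.49511832  0.83251225  2.0683031   0.88531514  0.80348839
 -0.53924861]
3 0 0.13 [ 0.507 -0.382  0.231] [-0.60768864  0.24932095  0.77703658  2.00099009  0.94345708  1.03966656
 -0.39766904]
3 0.25 0.022 [ 0.509 -0.382  0.123] [-0.62604858  0.34386341  0.82714043  2.22737308  1.23532351  0.66402118
 -0.64560444]
3 0.25 0.13 [ 0.509 -0.382  0.231] [-0.61298849  0.06074842  0.75632635  2.1535726   1.17521123  0.91674041
 -0.37353933]
[-0.59881696  0.30400725  0.71440875  2.2771671  -1.01171381  1.01623013
  0.83054968] [-1.13261625  0.07293211  1.24574848  2.22887307 -0.7700658   1.11518122
  0.54709653]
```

```bash
python3 - <<'E'
from pick import *
p,q=pick_pose(.495,.0671)
for d,v in (([-.09,0,.14],.2),([0,0,.08],.15),([0,0,.04],.1)):
    r.line_to(p+d,q,vel=v)
f=r.grab_frame("top"); crop(f,150,170,270,245,"t6",6)
f=r.grab_frame("scene"); crop(f,190,130,290,230,"s6",6); f=r.grab_frame("wrist"); cv2.imwrite("pics/w6.png",f["img"]); print(r.get_clock())
E
```

```text
27.5917
```

View pics/s6.png

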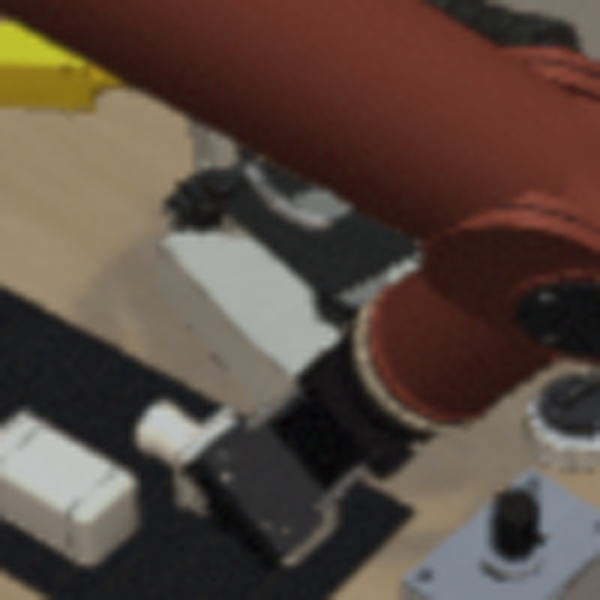

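View pics/w6.png

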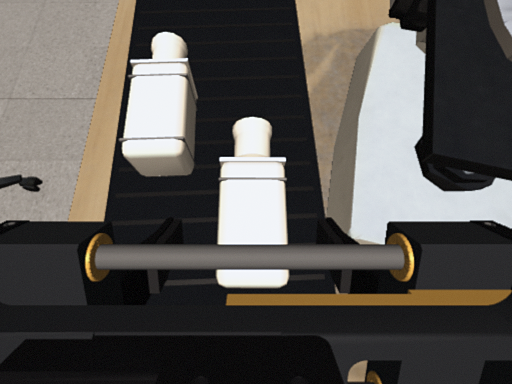

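View pics/t6.png

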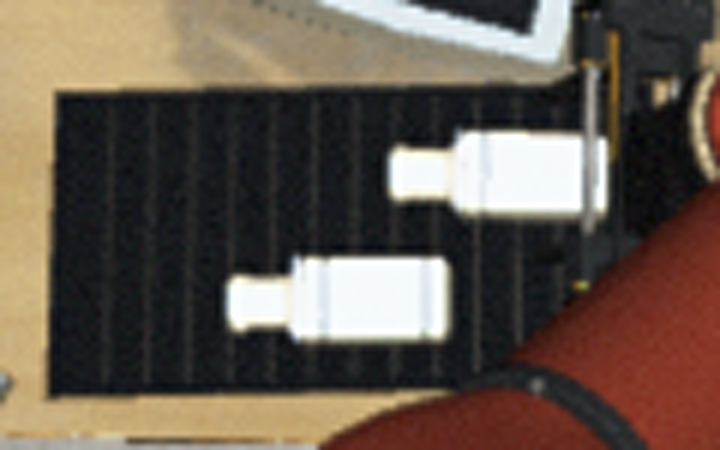

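```bash
python3 - <<'E'
from pick import *
p,q=pick_pose(.495,.0671)
print(r.line_to(p,q,vel=.06,until_force=8)); r.sleep(.2); print(r.get_tool_pos()-p)
f0=r.get_ft_force(); r.close(35); r.sleep(.2); print(r.get_grip_width(),np.round(r.get_ft_force()-f0,1))
r.line_to(p+[0,0,.07],q,vel=.1); r.line_to(p+[-.085,0,.16],q,vel=.15); r.sleep(.2)
print(r.get_grip_width(),r.get_ft_force().round(1),r.get_clock())
f=r.grab_frame("wrist"); cv2.imwrite("pics/w7.png",f["img"])
E
```

```text
False
[2.28944610e-04 1.40497013e-05 3.27421376e-04]
0.04775078968275361 [ 0.2 -0.6  0.5]
0.047812218588345896 [-0.4 -0.1 -1.2] 32.375
```

View pics/w7.png

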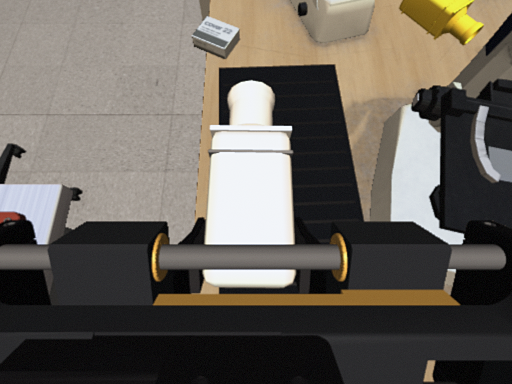

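```bash
python3 - <<'E'
from pick import *
P,Q=hang_pose(.5071,-.3748,.140)
q0=pickq(0)[0]
qm=tool([0,np.sin(al-np.pi/4),-np.cos(al-np.pi/4)],[1,0,0])
r.line_to([.43,-.13,.30],qm,vel=.15)
r.line_to(P,Q,vel=.15); r.sleep(.3)
print(r.get_tool_pos()-P,r.get_grip_width(),r.get_clock())
for n in ("wrist","scene","top"):
    f=r.grab_frame(n); cv2.imwrite(f"pics/{n}8.png",f["img"])
    if n=="scene": crop(f,270,170,380,290,"s8",5)
    if n=="top": crop(f,300,150,400,230,"t8",7)
E
```

```text
[9.09094842e-05 1.03926347e-04 1.24187422e-04] 0.04813223483789794 36.2833
```

View pics/s8.png

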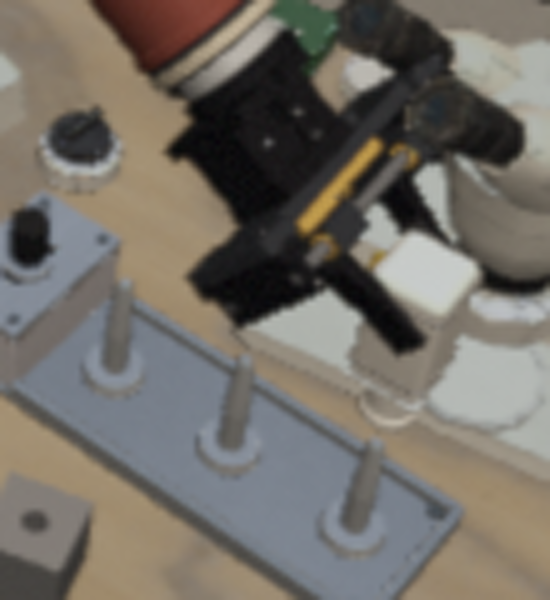

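View pics/t8.png

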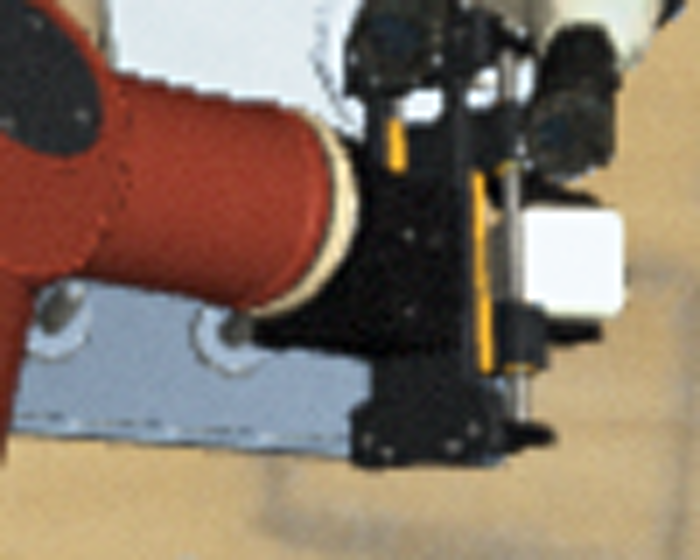

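View pics/wrist8.png

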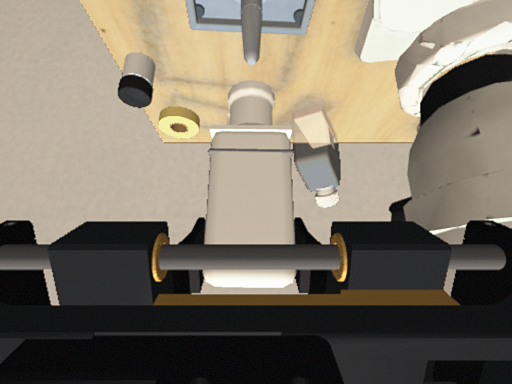

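```bash
python3 - <<'E'
from pick import *
T=r.grab_frame("top"); S=r.grab_frame("scene")
print(tri([(T,np.array([380,170.7])),(S,np.array([358,191]))]))
print(tri([(T,np.array([357,155.7])),(S,np.array([346,176]))]))
print(r.get_ft_force().round(1))
# expected
print("rim S",(proj(S,np.array([.5071,-.3748,.140]))-[270,170])*5, "bottom S",(proj(S,np.array([.5071,-.3748,.27]))-[270,170])*5,"bottom T",(proj(T,np.array([.5071,-.3748,.27]))-[300,150])*7)
W=r.grab_frame("wrist"); print("rim W",proj(W,np.array([.5071,-.3748,.140])),"pegtip",proj(W,np.array([.5071,-.3748,.108])),"p2tip",proj(W,np.array([.5124,-.2789,.108])))
crop(W,180,0,320,140,"w8c",5)
E
```

```text
(array([ 0.53783628, -0.34654991,  0.35047803]), np.float64(0.7268890749577448))
(array([ 0.58408571, -0.28620256,  0.3380431 ]), np.float64(0.7844900869766837))
[-0.9 -0.6 -0.4]
rim S [384.95980263 410.23975159] bottom S [426.28532636 264.80400756] bottom T [573.55866214 255.03074141]
rim W [248.81988551  97.92505111] pegtip [248.84603144  63.45939102] p2tip [ 260.80514457 -111.21992294]
```

View pics/w8c.png

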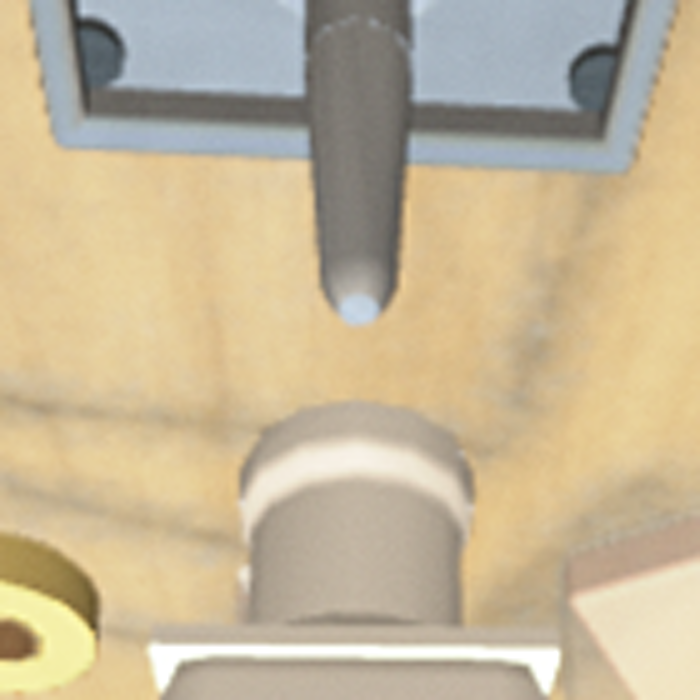

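```bash
python3 - <<'E'
from pick import *
W=r.grab_frame("wrist")
a=np.linspace(0,2*np.pi,73)
def ext(c,rad):
    c=np.array(c); P=proj(W,c+rad*np.c_[np.cos(a),np.sin(a),0*a]); P=(P-[180,0])*5; return P.min(0).round(0),P.max(0).round(0)
b=np.array([.5071,-.3748])
print("rim",ext([*b,.140],.017)); print("neck end",ext([*b,.146],.017))
m=np.array([*b,.180]); print("shoulder neck",ext(m,.015))
for z in (.108,.105,.100): print("tip",z,ext([*b,z],.003 if z>.105 else .006))
print("p3 cyl top",ext([*b,.058],.009)); print("rim corners",[(proj(W,np.array(c))*5-[900,0]).round() for c in ([.5071-.06,-.453,.022],[.5071+.06,-.453,.022])])
E
```

```text
rim (array([227., 405.]), array([462., 562.]))
neck end (array([225., 441.]), array([463., 594.]))
shoulder neck (array([233., 674.]), array([455., 785.]))
tip 0.108 (array([325., 302.]), array([364., 332.]))
tip 0.105 (array([305., 270.]), array([383., 332.]))
tip 0.1 (array([306., 245.]), array([383., 308.]))
p3 cyl top (array([290.,  28.]), array([399., 131.]))
rim corners [array([ 83., 292.]), array([607., 292.])]
```

```bash
cat >> pick.py <<'E'
def lower(px,py,F=12,rim=.021,v=.06):
    P,Q=hang_pose(px,py,rim); f0=r.get_ft_force()
    hit=r.line_to(P,Q,vel=v,until_force=F); p=r.get_tool_pos()
    print("hit",hit,"rim z",round(p[2]-P[2]+rim,4),(p-P).round(4),np.round(r.get_ft_force()-f0,1),r.get_wrist_torque().round(2),r.get_clock())
E
python3 - <<'E'
from pick import *
lower(.5074,-.3748)
E
```

```text
hit True rim z 0.0228 [ 0.0007 -0.0003  0.0018] [0.8 1.8 4.8] [ 0.45  0.13 -0.05] 38.5167
```

```bash
python3 - <<'E'
from pick import *
W=r.grab_frame("wrist"); crop(W,150,0,350,220,"w9",3)
p=r.get_tool_pos(); q=r.get_ee_rot()
r.release(); r.sleep(.2)
r.line_to(p-.075*zh,q,vel=.12)
for n in ("scene","top","wrist"):
    f=r.grab_frame(n); cv2.imwrite(f"pics/{n}9.png",f["img"])
    if n=="scene": crop(f,270,170,380,290,"s9",5)
print(r.get_clock())
E
```

```text
40.6167
```

View pics/s9.png

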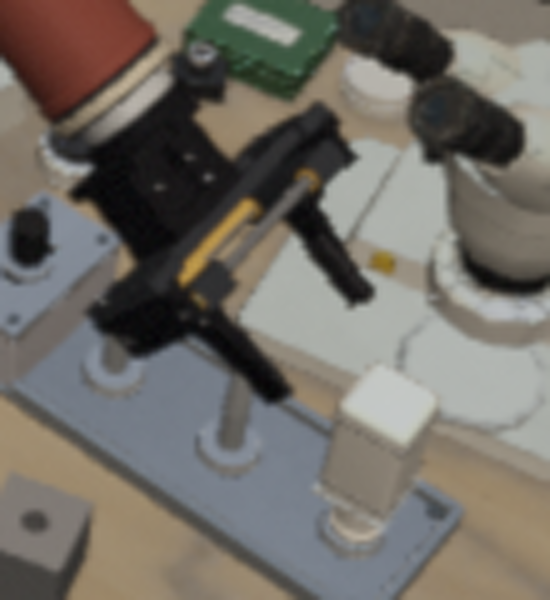

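View pics/wrist9.png

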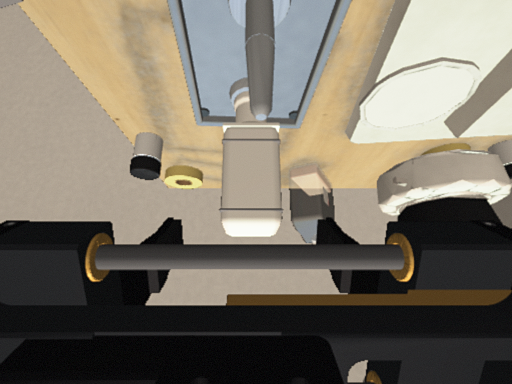

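View pics/top9.png

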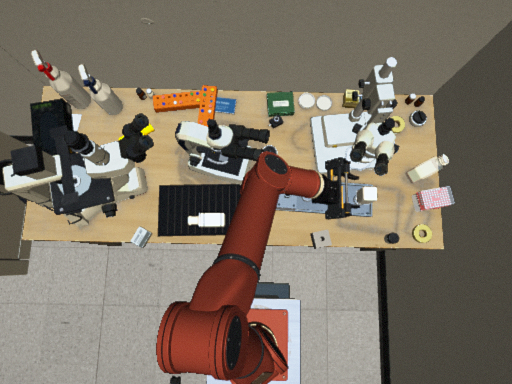

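```bash
python3 - <<'E'
from pick import *
p=r.get_tool_pos(); q=r.get_ee_rot()
qm=tool([0,np.sin(al-np.pi/4),-np.cos(al-np.pi/4)],[1,0,0])
r.line_to(p+[0,0,.03],q,vel=.15); r.line_to([.43,p[1]+.06,p[2]+.09],q,vel=.2)
r.line_to([.43,-.13,.30],qm,vel=.2)
T=r.grab_frame("top"); crop(T,150,170,270,245,"t10",6); S=r.grab_frame("scene"); cv2.imwrite("pics/scene10.png",S["img"])
for d in r.silhouettes(T,"bottle_a")[:5]:
    ys,xs=np.nonzero(d["pixels"]); print(round(d["confidence"],2),np.round(d["uv"],1),xs.min(),xs.max(),ys.min(),ys.max())
print(r.get_clock())
E
```

```text
0.74 [208.8 220.1] 188 225 212 226
42.7833
```

View pics/t10.png

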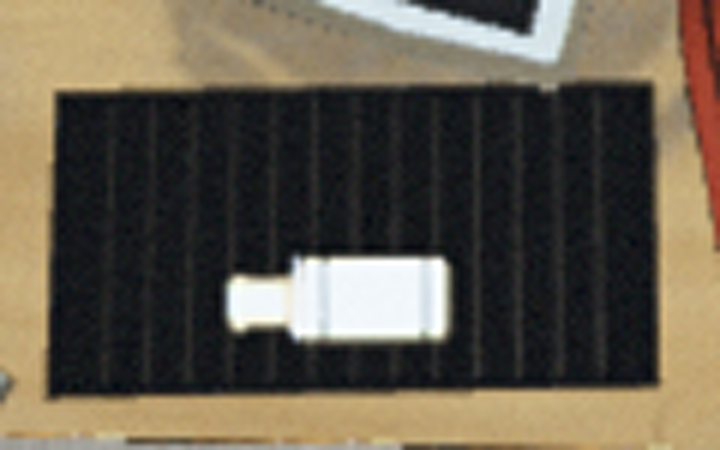

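View pics/scene10.png

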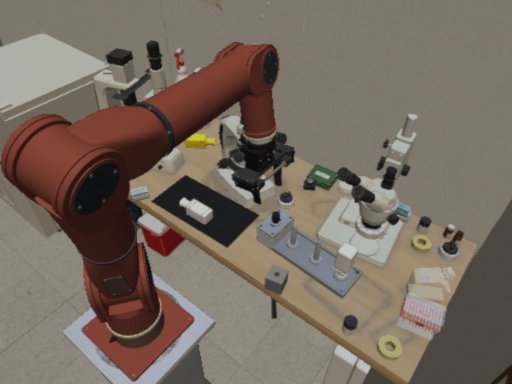

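```bash
python3 - <<'E'
from pick import *
p,q=pick_pose(.4182,.159,.015)
r.line_to(p+[0,-.02,.14],q,vel=.2); r.line_to(p+[0,0,.05],q,vel=.12); r.sleep(.2)
f=r.grab_frame("wrist"); cv2.imwrite("pics/w11.png",f["img"]); print(r.get_clock())
T=r.grab_frame("top"); crop(T,150,170,270,245,"t11",6)
E
```

```text
Traceback (most recent call last):
workcell.Unreachable: the arm cannot follow that straight line within its joint ranges
```

```bash
python3 - <<'E'
from pick import *
p,q=pick_pose(.4182,.159,.015)
print(r.get_joints().round(2))
for d in ([0,-.02,.14],[0,0,.1],[0,0,.05],[0,0,0]): 
    j=r.ik(p+d,q); print(d,None if j is None else np.round(j,2))
E
```

```text
[-1.36 -0.32  1.35  2.18 -0.35  1.06  0.17]
[0, -0.02, 0.14] [-1.37 -0.32  1.35  2.18 -0.35  1.06  0.17]
[0, 0, 0.1] [-1.12  0.09  1.24  2.22 -0.78  1.13  0.57]
[0, 0, 0.05] [-0.88  0.24  1.02  2.25 -0.93  1.11  0.74]
[0, 0, 0] [-0.68  0.34  0.82  2.27 -1.04  1.06  0.87]
```

```bash
python3 - <<'E'
from pick import *
p,q=pick_pose(.4182,.159,.015)
r.movep(p+[0,0,.08],q); r.sleep(.2); print(r.get_joints().round(2))
r.line_to(p+[0,0,.05],q,vel=.1); r.sleep(.2)
f=r.grab_frame("wrist"); cv2.imwrite("pics/w11.png",f["img"]); print(r.get_clock())
T=r.grab_frame("top"); crop(T,150,170,270,245,"t11",6)
E
```

```text
[-0.9   0.13  1.02  2.23 -0.82  1.11  0.62]
45.9583
```

View pics/w11.png

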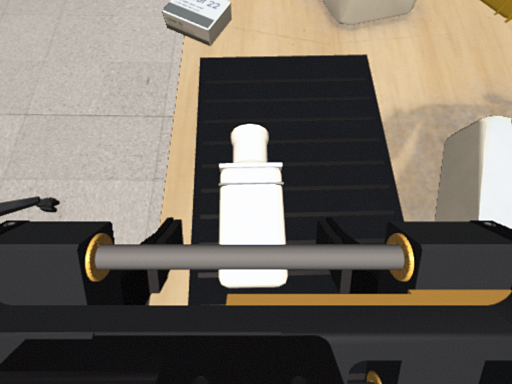

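```bash
python3 - <<'E'
from pick import *
p,q=pick_pose(.4182,.159,.015)
print(r.line_to(p,q,vel=.06,until_force=8)); r.sleep(.2)
f0=r.get_ft_force(); r.close(35); r.sleep(.2); print(r.get_grip_width(),np.round(r.get_ft_force()-f0,1))
r.line_to(p+[0,0,.09],q,vel=.1); print(r.get_grip_width(),r.get_joints().round(2))
qm=tool([0,np.sin(al-np.pi/4),-np.cos(al-np.pi/4)],[1,0,0])
try: r.line_to([.43,-.10,.29],qm,vel=.18)
except r.Unreachable as e: print(e, r.ik([.43,-.10,.29],qm))
print(r.get_tool_pos(),r.get_joints().round(2),r.get_clock())
E
```

```text
False
0.0476429340074657 [ 0.9 -1.3  0.1]
0.04788624462308771 [-0.93  0.1   1.04  2.23 -0.79  1.11  0.58]
[ 0.42979143 -0.09981901  0.28958613] [-0.81 -0.24  0.68  1.9   0.33  1.47 -0.19] 51.0167
```

```bash
python3 - <<'E'
from pick import *
P,Q=hang_pose(.5127,-.2789,.130)
r.line_to(P,Q,vel=.15); r.sleep(.3)
print(r.get_tool_pos()-P,r.get_grip_width(),r.get_clock())
W=r.grab_frame("wrist"); crop(W,180,0,320,140,"w12",5)
a=np.linspace(0,2*np.pi,73)
def ext(c,rad):
    P=proj(W,np.array(c)+rad*np.c_[np.cos(a),np.sin(a),0*a]); P=(P-[180,0])*5; return P.min(0).round(0),P.max(0).round(0)
b=[.5127,-.2789]
print("rim",ext([*b,.130],.017),"tip",ext([*b,.108],.003),ext([*b,.105],.006))
S=r.grab_frame("scene"); crop(S,270,170,380,290,"s12",5)
E
```

```text
[7.72334653e-05 1.08637536e-04 1.73601000e-04] 0.04768197927705029 52.8833
rim (array([226., 404.]), array([461., 561.])) tip (array([323., 354.]), array([363., 384.])) (array([304., 322.]), array([383., 383.]))
```

View pics/w12.png

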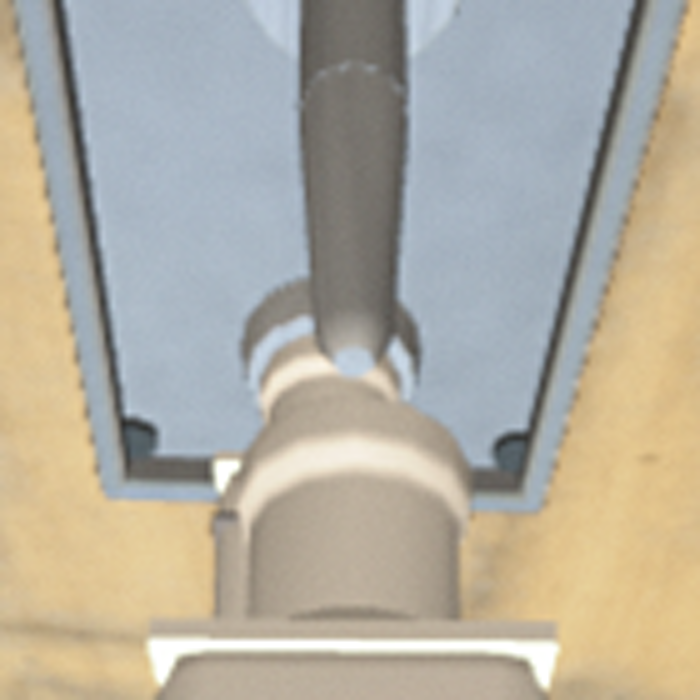

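View pics/s12.png

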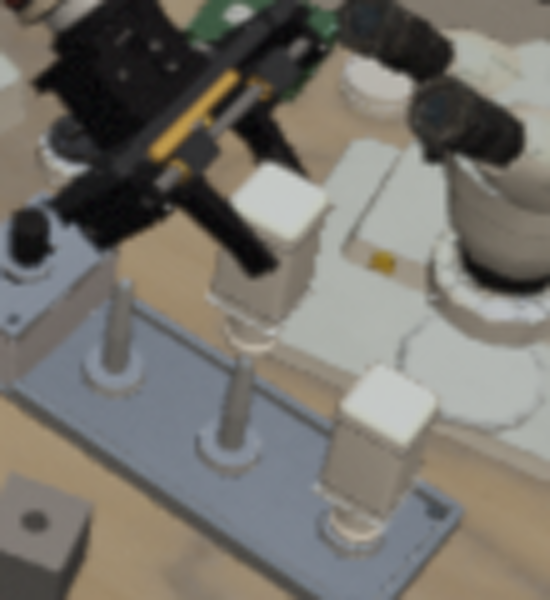

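```bash
python3 - <<'E'
from pick import *
lower(.5125,-.2786)
W=r.grab_frame("wrist"); crop(W,150,0,350,220,"w13",3)
E
```

```text
hit True rim z 0.0237 [ 0.0006 -0.0002  0.0027] [-0.1  0.8  5.3] [0.41 0.02 0.03] 54.65
```

View pics/w13.png

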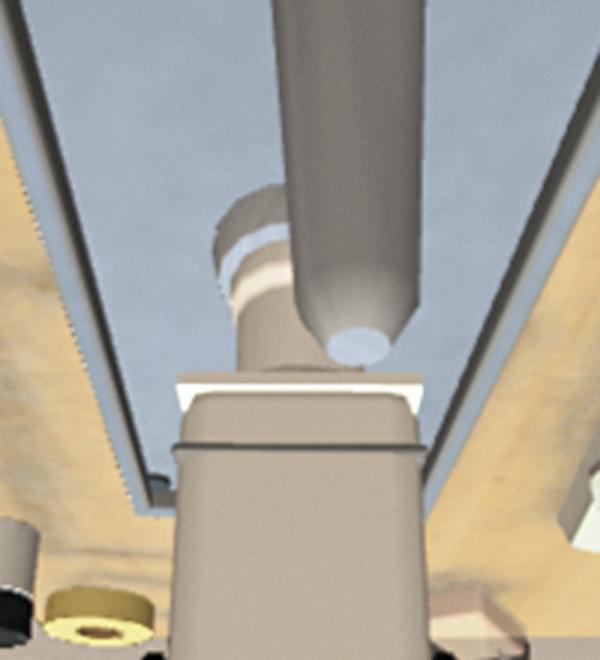

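```bash
python3 - <<'E'
from pick import *
p=r.get_tool_pos(); q=r.get_ee_rot()
r.release(); r.sleep(.2)
r.line_to(p-.075*zh,q,vel=.12)
r.line_to(r.get_tool_pos()+[0,0,.04],q,vel=.15)
p=r.get_tool_pos(); r.line_to([.41,p[1]+.06,p[2]+.06],q,vel=.2); 
qm=tool([0,np.sin(al-np.pi/4),-np.cos(al-np.pi/4)],[1,0,0])
r.line_to([.42,0.0,.32],qm,vel=.2); r.sleep(.3)
T=r.grab_frame("top"); S=r.grab_frame("scene")
cv2.imwrite("pics/top14.png",T["img"]); cv2.imwrite("pics/scene14.png",S["img"]); crop(S,240,190,370,300,"s14",6); crop(T,265,165,385,255,"t14",6)
for n,b in ((2,[.5124,-.2789]),(3,[.5071,-.3748])):
    print(n,"T",(proj(T,np.array([*b,.152]))-[265,165])*6,"S",(proj(S,np.array([*b,.152]))-[240,190])*6)
print(r.get_clock(),r.get_tool_pos())
E
```

```text
2 T [459.00923201 156.87834606] S [485.29411877 256.79241304]
3 T [632.17995824 170.17697402] S [646.2085565  357.30688975]
59.25 [ 4.19948980e-01 -3.43490434e-05  3.19865441e-01]
```

View pics/s14.png

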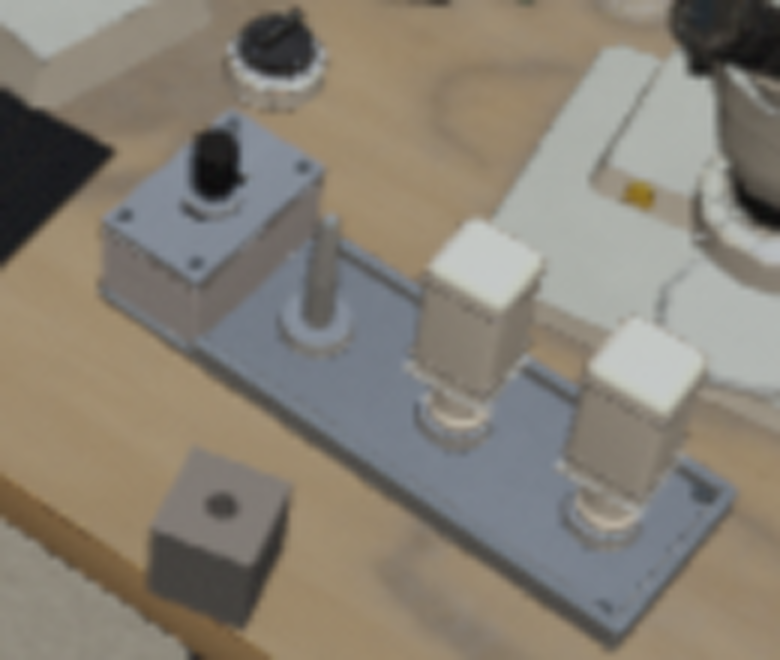

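View pics/t14.png

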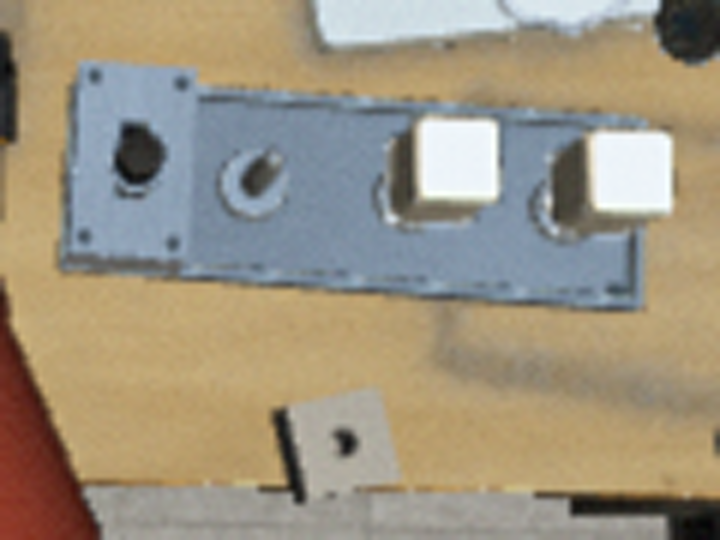

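View pics/top14.png

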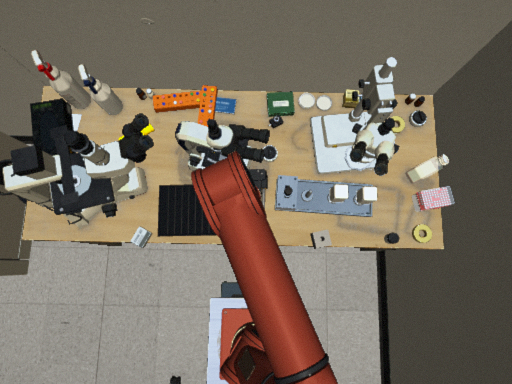

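```bash
python3 - <<'E'
from h import *
print(r.get_ft_force().round(1)); r.sign_off(); print("done",r.get_clock())
E
```

```text
[-0.1 -1.2 -0.4]
the job is handed in; nothing more can be done
the job is handed in; nothing more can be done
```

I locked the rack first, then hung both bottles that were on the mat, and handed the job in just after 59 s on the robot's clock (limit 210 s).

- **Lock:** On the first probe the pin's tip found the edge of the hole. Shifted 2.5 mm, it dropped in, stopping at the height where the collar rests on the cover. The picture after release shows the collar down on the cover.
- **Bottles:** The mat held only two white bottles, and I left the yellow look-alike alone. They hang upside down on pegs 3 and 2. While being lowered they stopped about 1 to 2 mm above the nominal seat height by the arm's own reading. After release, the last pictures show both upright with their rims on the flanges.
- **Other things:** The last pictures show nothing else disturbed, and no bottle was knocked aside that I could see. I did not measure the positions of the other things again.

**Checks that disagreed:**
- The wrist camera placed things about 2 mm away from where the two fixed cameras did. Before lowering each bottle I lined up its neck and the peg within a single wrist picture.
- In the last scene picture the bottle tops appear 1 to 2 pixels lower than predicted, by about the same amount for both bottles. I put that down to calibration.
- The arm hid part of the mat in the last picture. An earlier one showed only the second bottle left there.

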